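# Close a dye-workshop storage tub: press the lid home, then snap its four clips crosswise

### The arm

A 7-joint arm with a two-finger parallel gripper is mounted at the origin on the work surface. World frame = base frame: x ahead of the robot, y to its left, z up, the work surface at z = 0. Lengths are in mm, angles in rad, forces in N, time in s.
With the tool pointing down it reaches from about 400 to 875 mm from the base axis. Payload 4.4 kg.
Tool frame: the origin (TCP) lies at the very end of the fingers, on their centre line; the grasp point (between the pads) lies 19 mm behind it; z points along the fingers, y is the direction in which the jaws open and shut (so a half turn about z gives the same grasp; the last joint's range is limited). The gripper opens to 85 mm and grips with 20 to 120 N. Pads are 22 mm wide; open, the fingers measure 114 mm over their backs; the gripper's body (76 mm by 85 mm) begins 54 mm behind the grasp point. The pads swing forward as they close: fully open they stand 13 mm farther back than shut.
Start: joints at [1.139, 0.628, 0.038, 1.517, -0.027, 0.996, -0.02], TCP at [232.531, -606.999, 231.313] pointing down, gripper open.
Joint ranges: [-3.06, 3.06], [-0.37, 2.12], [-1.25, 1.32], [0.18, 2.47], [-1.1, 4.24], [0.23, 1.98], [-2.94, 2.94]. Speed limits (rad/s): [2.57, 2.57, 3.14, 3.14, 3.14, 3.14, 3.14].

### API

Orientations are given as [roll, pitch, yaw] about the fixed x, y, z axes, in that order (R = Rz(yaw) Ry(pitch) Rx(roll)).
In Python, from cell import ctrl gives the robot as it stands. The module is installed in compiled form; this text tells all that it offers.
- The arm moves only by the shell command python3 -m jog 'ROWS'. ROWS is text: rows parted by semicolons, each of 7 numbers parted by spaces: the shift along the tool's x, y, z in mm, then the turn, a rotation vector about the tool's x, y, z in degrees, then the opening, from -1 (shut) to 1 (fully open). In form: x y z wx wy wz claw; .... A call has 1 to 8 rows; each row is the pose to reach, as a shift and turn from the pose commanded when the call began, along the tool's axes at that moment; what a row does not reach only later rows make up. A row lasts 1/8 s, in which the tool goes at most 62.5 mm and 10.7 degrees, less where a joint would pass 70% of its speed; a pose out of reach is approached as far as the arm can. A call with a gripper value outside its range is refused whole. The fingers move at their own pace and stop on an object; the grip force is fixed at half the most. Time passes only in rows, so rows that repeat a pose let the fingers close. It gives the time, the measured TCP pose, the force and the opening at its end, in the units of the state.
- ctrl.read_state(): the state, without advancing time (a new reading comes with each control period).
- ctrl.get_image(name): name is "side" or "top" or "wrist"; returns a dict with "image" (384x512x3 uint8, red, green, blue), "z_map" (384x512 float32, mm along the optical axis (not along the pixel's ray), 0 where there is no reading), "vertical_fov" (degrees; the focal length in pixels is half the picture's height over the tangent of half this angle, whatever the lens; pixels are square), "cx", "cy" (the principal point, pixels), "extrinsics" (4x4, takes a point from world to camera coordinates); the wrist camera has in their place "hand_eye" (4x4, takes a point from camera to tool coordinates, whose origin is the TCP and whose axes are the flange's). Camera axes: x right, y down, z forward; pixel columns grow to the right and rows downward; lengths in mm; the calibration is good to about 2 mm. A picture is of the moment at which its call begins: read the wrist's pose just before it.
- ctrl.finish_job(): hands the job in, once; it reports no verdict.
The state is a dict: "clock": time; "qpos": joint angles; "qd": joint speeds; "tau": joint torques, N m; "eef_pos": TCP position; "tool_rot": TCP orientation; "force": force on the tool from outside, world axes, zero at the start; "torque": the same for the moment, N m; "width": finger opening in mm.
Only numpy, scipy, OpenCV 4.12 (cv2) and the standard library are available. Lean on these libraries where they do the work, as an engineer would, in place of code of your own. Each camera call takes 0.05 s, during which the arm holds its last target.

### The job

Press the tub's lid fully home, then swing each of the four clips over the lid's rim and press it until it snaps shut, going crosswise so the gasket seats evenly: any clip first, then the one diagonally opposite, then the other two. Feel your way and press no harder than about 25 N (2.5 kg) anywhere, and leave the things around the tub alone.

Things in the scene. Friction and masses are not known exactly. Their poses are not given: they have to be found in the camera images.
- tub: Grey plastic storage tub fixed to the table, 144 x 204 x 110 mm (x, y, z) under a white lid 150 x 210 x 10 mm; origin at the centre of its underside, x roughly away from the robot, y along the long side, z up; turned up to 0.4 rad. Four clips near its corners: 1 and 4 on the long side facing the robot, 2 and 3 on the far long side; 1 is diagonal to 3, 2 to 4.
- lid (a joint): How far the white lid stands proud, in m: 0 = fully home (top face 120 mm above the tub's underside), starts 4 to 8 mm proud. It slides straight down on a tight rubber gasket that resists with about 6 N plus 0.6 N per 10 mm/s, stops firmly at 0 and stays where it is left.
- pin_1 (a point): Nominal spot of clip 1's hinge pin, at (-83, +70) mm in the tub's x, y and 126 mm above its underside; the point's axes are the tub's, the pin runs along y. A point of the tub: the real pin lies 0 to 16 mm straight above it, as the steel bracket was screwed on at its own height, which is not measured. So where the clip comes to rest (top face 2.5 mm over its pin) must be felt.
- pin_2 (a point): Nominal spot of clip 2's hinge pin, at (+83, +70) mm in the tub's x, y and 126 mm above its underside; the point's axes are the tub's, the pin runs along y. A point of the tub: the real pin lies 0 to 16 mm straight above it, as the steel bracket was screwed on at its own height, which is not measured. So where the clip comes to rest (top face 2.5 mm over its pin) must be felt.
- pin_3 (a point): Nominal spot of clip 3's hinge pin, at (+83, -70) mm in the tub's x, y and 126 mm above its underside; the point's axes are the tub's, the pin runs along y. A point of the tub: the real pin lies 0 to 16 mm straight above it, as the steel bracket was screwed on at its own height, which is not measured. So where the clip comes to rest (top face 2.5 mm over its pin) must be felt.
- pin_4 (a point): Nominal spot of clip 4's hinge pin, at (-83, -70) mm in the tub's x, y and 126 mm above its underside; the point's axes are the tub's, the pin runs along y. A point of the tub: the real pin lies 0 to 16 mm straight above it, as the steel bracket was screwed on at its own height, which is not measured. So where the clip comes to rest (top face 2.5 mm over its pin) must be felt.
- clip_1 (a joint): Clip 1, flat aluminium flap 50 x 28 x 5 mm with a 34 mm hook at its free end, near side, +y end. Angle, rad: 0 = open, leaning 0.35 outwards; 0.35 upright; 1.92 = shut, level over the lid, free end towards tub's middle. Starts 0 to 0.35. Swings freely, stays where left up to 1.68; then its hook rides over a sprung catch: up to 14 N down, 40 mm from the pin; past 1.83 it snaps to a hard stop at 1.92, let go sooner it springs back.
- clip_2 (a joint): Clip 2, flat aluminium flap 50 x 28 x 5 mm with a 34 mm hook at its free end, far side, +y end. Angle, rad: 0 = open, leaning 0.35 outwards; 0.35 upright; 1.92 = shut, level over the lid, free end towards tub's middle. Starts 0 to 0.35. Swings freely, stays where left up to 1.68; then its hook rides over a sprung catch: up to 14 N down, 40 mm from the pin; past 1.83 it snaps to a hard stop at 1.92, let go sooner it springs back.
- clip_3 (a joint): Clip 3, flat aluminium flap 50 x 28 x 5 mm with a 34 mm hook at its free end, far side, -y end. Angle, rad: 0 = open, leaning 0.35 outwards; 0.35 upright; 1.92 = shut, level over the lid, free end towards tub's middle. Starts 0 to 0.35. Swings freely, stays where left up to 1.68; then its hook rides over a sprung catch: up to 14 N down, 40 mm from the pin; past 1.83 it snaps to a hard stop at 1.92, let go sooner it springs back.
- clip_4 (a joint): Clip 4, flat aluminium flap 50 x 28 x 5 mm with a 34 mm hook at its free end, near side, -y end. Angle, rad: 0 = open, leaning 0.35 outwards; 0.35 upright; 1.92 = shut, level over the lid, free end towards tub's middle. Starts 0 to 0.35. Swings freely, stays where left up to 1.68; then its hook rides over a sprung catch: up to 14 N down, 40 mm from the pin; past 1.83 it snaps to a hard stop at 1.92, let go sooner it springs back.
- bottle: Bystander: closed white plastic bottle, 64 mm across, 170 mm tall, origin under its centre.
- jar: Bystander: closed jar, 70 mm across, 80 mm tall, origin under its centre.
- tape: Bystander: rolled tape measure, a flat disc 72 mm across, 22 mm tall, origin under its centre.
- notebook: Bystander: closed spiral notebook lying flat, 100 x 140 x 16 mm, origin under its centre.

How it is judged (in metres and radians):
On the way, in this order (a step that is already met when the one before it is completed fails the run):
1. the lid is pressed fully home (within 1.5 mm) with all four clips still open (value of joint lid below 0.0015 m and value of joint each of clip_1, clip_2, clip_3, clip_4 below 1.8 rad), for 0.2 s.
2. one clip, any one, is snapped shut (past 1.86 rad), the other three open (((value of joint clip_1 above 1.86 rad and value of joint each of clip_2, clip_3, clip_4 below 1.8 rad) or (value of joint each of clip_1, clip_3, clip_4 below 1.8 rad and value of joint clip_2 above 1.86 rad) or (value of joint each of clip_1, clip_2, clip_4 below 1.8 rad and value of joint clip_3 above 1.86 rad) or (value of joint each of clip_1, clip_2, clip_3 below 1.8 rad and value of joint clip_4 above 1.86 rad))), for 0.1 s.
3. the diagonally opposite clip is snapped shut too, the other two open (((value of joint each of clip_1, clip_3 above 1.86 rad and value of joint each of clip_2, clip_4 below 1.8 rad) or (value of joint each of clip_2, clip_4 above 1.86 rad and value of joint each of clip_1, clip_3 below 1.8 rad))), for 0.1 s.
4. a third clip is snapped shut, one still open (((value of joint clip_1 below 1.8 rad and value of joint each of clip_2, clip_3, clip_4 above 1.86 rad) or (value of joint each of clip_1, clip_3, clip_4 above 1.86 rad and value of joint clip_2 below 1.8 rad) or (value of joint each of clip_1, clip_2, clip_4 above 1.86 rad and value of joint clip_3 below 1.8 rad) or (value of joint each of clip_1, clip_2, clip_3 above 1.86 rad and value of joint clip_4 below 1.8 rad))), for 0.1 s.
At the end, for the whole second after the job is handed in: the lid is home within 1.5 mm, all four clips are shut (angle past 1.86 of 1.92 rad), and the things around stand still (value of joint lid below 0.0015 m and value of joint each of clip_1, clip_2, clip_3, clip_4 above 1.86 rad and linear speed of each of bottle, jar, tape, notebook below 0.02 m/s); the robot touches nothing.
It fails at once if the robot presses on anything with more than 30 N (contact force between any of the fingers, the arm and anything else above 30 N).
It fails at once if a clip is shut while the lid stands more than 3 mm proud (value of joint lid above 0.003 m and value of joint any of clip_1, clip_2, clip_3, clip_4 above 1.86 rad).
It fails at once if two clips that are not diagonally opposite are shut first ((value of joint each of clip_1, clip_2 above 1.86 rad and value of joint each of clip_3, clip_4 below 1.86 rad) or (value of joint each of clip_2, clip_3 above 1.86 rad and value of joint each of clip_4, clip_1 below 1.86 rad) or (value of joint each of clip_3, clip_4 above 1.86 rad and value of joint each of clip_1, clip_2 below 1.86 rad) or (value of joint each of clip_4, clip_1 above 1.86 rad and value of joint each of clip_2, clip_3 below 1.86 rad)).
It fails at once if a bystander is moved by more than 20 mm (distance of any of bottle, jar, tape, notebook from where it was at the start of the episode above 0.02 m).
It also fails if it takes over 70 s, if anything falls off the work surface, if the arm or the gripper's body presses on something with over 40 N, if the wrist force passes 120 N, or if a joint passes its speed limit or range.

## Working session

There is one attempt and no reset: what is moved stays moved. The work goes in short steps, Python scripts to look and compute and a shell command to move; the robot and the scene stay as the last step left them, time stands still between calls to the robot, and variables do not carry over. Pictures are saved under pics/ and viewed, and the job is handed in when it is done.

```bash
mkdir -p pics; ls; python3 - <<'E'
from cell import ctrl
import cv2,numpy as np
s=ctrl.read_state(); print(s)
for n in ["side","top"]:
    d=ctrl.get_image(n); cv2.imwrite(f"pics/{n}0.png",d["image"][:,:,::-1]); 
    print(n,d["vertical_fov"],d["cx"],d["cy"],d["extrinsics"].round(3).tolist())
    np.savez(f"{n}0.npz",**{k:d[k] for k in d})
E
```

```text
pics
{'clock': 0.0, 'qpos': array([ 1.13917215,  0.6293246 ,  0.03843937,  1.51837756, -0.02697202,
        0.99630466, -0.01998983]), 'qd': array([-8.97180633e-04, -1.47443170e-03,  2.80516341e-05, -1.69237858e-04,
       -8.65680540e-04, -7.01027350e-04,  5.35371685e-05]), 'tau': array([-5.59066175e-04, -5.63427043e+01,  1.22558691e+00, -1.93455309e+01,
        1.08634197e-02,  1.06079289e-02, -2.38655576e-05]), 'eef_pos': array([ 232.31244729, -606.39233172,  230.3999533 ]), 'tool_rot': array([-3.13969700e+00,  4.61052812e-05,  3.65851489e-01]), 'force': array([ 0.01895608,  1.01488519, -0.5791016 ]), 'torque': array([0.02090676, 0.00195218, 0.00046936]), 'width': 85.67327903658538}
side 51.147944286416546 253.7185533037475 195.53212268323674 [[-0.771, -0.637, -0.015, 432.971], [-0.408, 0.511, -0.757, 324.802], [0.49, -0.577, -0.653, 817.194], [0.0, 0.0, 0.0, 1.0]]
top 53.879832272878254 242.70436322005554 199.2119435090647 [[-0.01, -1.0, -0.024, 22.935], [-0.999, 0.011, -0.043, 551.901], [0.043, 0.024, -0.999, 1302.285], [0.0, 0.0, 0.0, 1.0]]
```

View pics/side0.png

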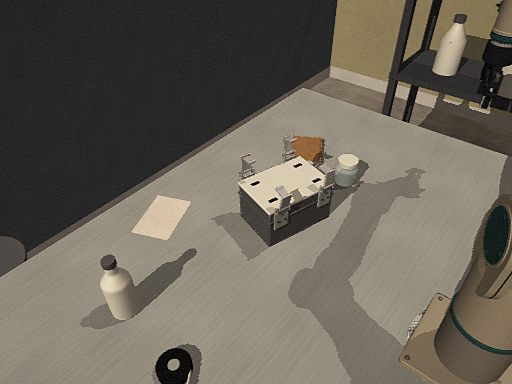

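View pics/top0.png

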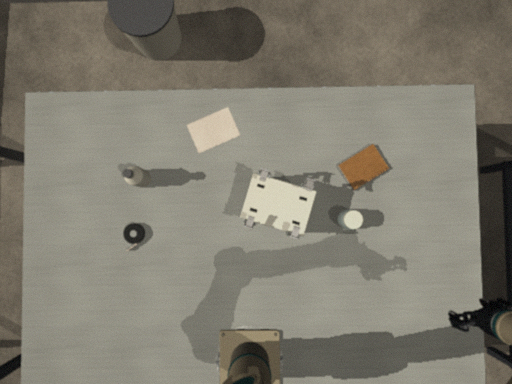

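The top view shows the lid at about (278,204) with a clip at each corner. The jar is close by at (351,219), with a brown book at (364,166) and the bottle and tape far to the left. Next I'll compute the geometry from depth.

```bash
cat > h.py <<'E'
import numpy as np,cv2
def world(d):
    H,W=d["z_map"].shape; f=H/2/np.tan(np.radians(float(d["vertical_fov"]))/2)
    v,u=np.mgrid[:H,:W]; z=d["z_map"]
    P=np.stack([(u-d["cx"])/f*z,(v-d["cy"])/f*z,z],-1)
    E=d["extrinsics"]; return (P-E[:3,3])@E[:3,:3], z>0
E
python3 - <<'E'
from h import *
for n in ["top","side"]:
    d=np.load(n+"0.npz"); P,ok=world(d); im=d["image"].astype(int)
    roi=ok&(P[...,0]>350)&(P[...,0]<700)&(P[...,1]>-230)&(P[...,1]<80)
    # lid: white-ish, z 110..140
    w=roi&(im.min(-1)>150)&(P[...,2]>110)&(P[...,2]<150)
    m=P[w]; print(n,w.sum(),np.median(m,0),np.percentile(m[:,2],[5,50,95]))
    r=cv2.minAreaRect(m[:,:2].astype(np.float32)); print(r,cv2.boxPoints(r))
    # bed z
    t=roi&(abs(P[...,2])<15); print("table z",np.median(P[t][:,2]))
    h=roi&(P[...,2]>132+ (0)); q=P[h]
    lab=cv2.connectedComponents(h.astype(np.uint8))
    for i in range(1,lab[0]):
        k=(lab[1]==i); 
        if k.sum()>3: print(k.sum(),P[k].mean(0).round(1),P[k].min(0).round(1),P[k].max(0).round(1))
    # jar, other
E
python3 - <<'E'
import cv2
a=cv2.imread('pics/top0.png')[150:250,220:380]; cv2.imwrite('pics/topz.png',cv2.resize(a,None,fx=5,fy=5,interpolation=3))
a=cv2.imread('pics/side0.png')[120:250,220:380]; cv2.imwrite('pics/sidez.png',cv2.resize(a,None,fx=4.5,fy=4.5,interpolation=3))
E
```

```text
top 2685 [533.62493577 -98.50086192 124.93908611] [121.28672432 124.93908611 128.98290682]
((530.6250610351562, -95.71408081054688), (207.79489135742188, 148.30332946777344), 72.40113067626953) [[ 428.53043  -172.32895 ]
 [ 569.89264  -217.16861 ]
 [ 632.7197    -19.099213]
 [ 491.35748    25.740448]]
table z 0.7815632310286108
108 [620.4 -51.2 179.7] [598.7 -72.5 133.7] [638.2 -34.9 194.1]
124 [ 588.3 -185.5  179.7] [ 569.3 -206.3  132.6] [ 606.2 -166.7  198.5]
109 [474.   -5.5 171.8] [457.4 -23.8 132.2] [493.8  13.9 186.6]
106 [ 441.5 -140.7  175.4] [ 423.5 -157.5  133.3] [ 462.3 -120.   190.1]
side 2242 [540.66094487 -95.10070062 124.99260374] [122.63572501 124.99260374 127.11211792]
((529.5055541992188, -95.67535400390625), (210.4571075439453, 167.9098663330078), 72.86854553222656) [[ 418.27893  -171.50488 ]
 [ 578.7389   -220.96526 ]
 [ 640.7322    -19.845825]
 [ 480.27222    29.614548]]
table z 0.8442567324698027
246 [ 590.4 -186.5  164.5] [ 568.  -208.5  132. ] [ 607.  -166.4  197.4]
236 [626.3 -51.1 166.2] [599.2 -74.1 132.1] [640.9 -33.2 192.2]
245 [ 435.7 -138.3  164.6] [ 422.7 -157.3  132.2] [ 464.5 -118.2  187.4]
243 [472.1  -3.4 165.5] [456.6 -26.9 132. ] [496.3  14.7 187. ]
```

View pics/topz.png

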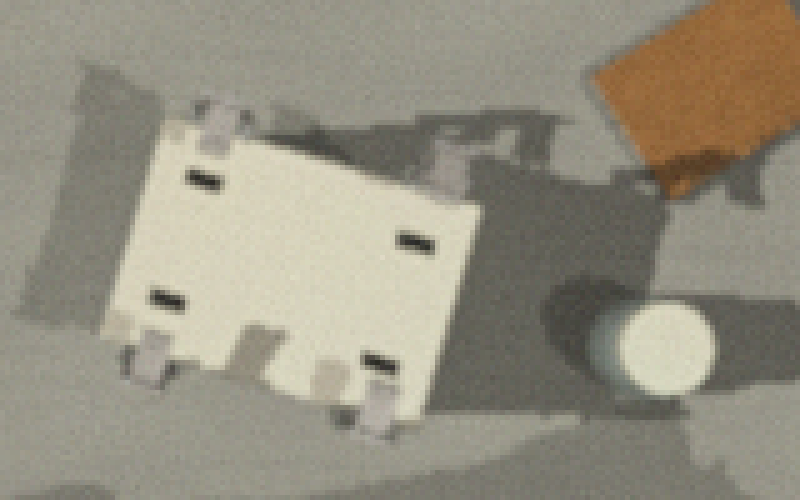

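View pics/sidez.png

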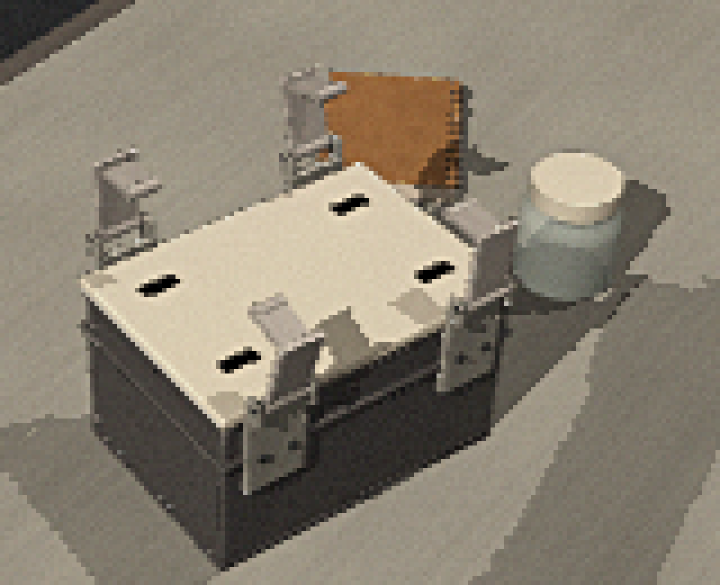

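The tub centre is (530.6, -95.7) with yaw about -0.305. The lid measures about 208x148 mm, which matches, and its top is about 4.5 mm proud. The clip clusters sit at the expected pin positions. Next I'll move above the lid with the tool aligned to the tub and the fingers shut.

```bash
python3 -m jog '461 -371 -20 0 0 38.5 -1;461 -371 -20 0 0 38.5 -1;461 -371 -20 0 0 38.5 -1;461 -371 -20 0 0 38.5 -1;461 -371 -20 0 0 38.5 -1;461 -371 -20 0 0 38.5 -1;461 -371 -20 0 0 38.5 -1;461 -371 -20 0 0 38.5 -1'
cat >> h.py <<'E'
C=np.array([530.6,-95.7]); YAW=-0.305
def show():
    from cell import ctrl
    s=ctrl.read_state(); p=s["eef_pos"]; c,n=np.cos(YAW),np.sin(YAW)
    d=p[:2]-C; t=np.array([c*d[0]+n*d[1],-n*d[0]+c*d[1]])
    print("t %.2f tub x %.1f y %.1f z %.1f rot"%(s["clock"],*t,p[2]),s["tool_rot"].round(3),"F",s["force"].round(1),"w %.1f"%s["width"])
if __name__=="__main__": show()
E
python3 h.py
```

```text
clock: 1.1
eef_pos: [484.7, -173.3, 248.2]
tool_rot: [3.141, 0.0, -0.306]
force: [0.7, -1.0, -0.1]
width: -0.3
t 1.10 tub x -20.5 y -87.8 z 248.2 rot [ 3.141  0.    -0.306] F [ 0.7 -1.  -0.1] w -0.3
```

```bash
python3 -m jog '20 -88 0 0 0 0 -1;20 -88 0 0 0 0 -1;20 -88 50 0 0 0 -1;20 -88 100 0 0 0 -1;20 -88 110 0 0 0 -1;20 -88 110 0 0 0 -1'; python3 h.py
```

```text
clock: 1.85
eef_pos: [529.7, -97.5, 138.4]
tool_rot: [3.141, 0.0, -0.307]
force: [0.2, 0.2, -0.1]
width: 0.1
t 1.85 tub x -0.3 y -2.0 z 138.4 rot [ 3.141  0.    -0.307] F [ 0.2  0.2 -0.1] w 0.1
```

```bash
python3 -m jog '0 0 8 0 0 0 -1;0 0 10 0 0 0 -1;0 0 11 0 0 0 -1;0 0 12 0 0 0 -1;0 0 13 0 0 0 -1;0 0 14 0 0 0 -1;0 0 15 0 0 0 -1'; python3 -m jog '0 0 0.5 0 0 0 -1;0 0 1 0 0 0 -1'
```

```text
clock: 2.72
eef_pos: [529.7, -97.3, 123.4]
tool_rot: [-3.141, -0.0, -0.306]
force: [-1.7, -0.1, 3.4]
width: -0.3
clock: 2.98
eef_pos: [529.7, -97.3, 122.4]
tool_rot: [-3.141, -0.0, -0.306]
force: [0.0, -0.7, 3.4]
width: 0.0
```

```bash
python3 -m jog '0 0 0.5 0 0 0 -1;0 0 1 0 0 0 -1'; python3 -m jog '0 0 0.5 0 0 0 -1;0 0 1 0 0 0 -1';  python3 -m jog '0 0 0.5 0 0 0 -1'
```

```text
clock: 3.22
eef_pos: [529.7, -97.3, 121.2]
tool_rot: [-3.142, -0.0, -0.306]
force: [-1.1, 1.2, 3.5]
width: 0.2
clock: 3.48
eef_pos: [529.7, -97.3, 120.2]
tool_rot: [-3.142, -0.0, -0.306]
force: [-0.2, 0.7, 3.8]
width: 0.2
clock: 3.6
eef_pos: [529.7, -97.3, 120.1]
tool_rot: [-3.141, -0.0, -0.306]
force: [-3.1, 0.2, 11.2]
width: -0.1
```

```bash
python3 -m jog '0 0 0.2 0 0 0 -1;0 0 0.2 0 0 0 -1'; python3 -m jog '0 0 0 0 0 0 -1'
```

```text
clock: 3.85
eef_pos: [529.7, -97.3, 120.1]
tool_rot: [-3.141, -0.0, -0.306]
force: [-2.7, 0.1, 9.1]
width: 0.1
clock: 3.98
eef_pos: [529.6, -97.3, 120.1]
tool_rot: [-3.141, -0.0, -0.306]
force: [-1.9, 0.3, 8.4]
width: 0.1
```

Force rises from 3.5 to 9–11 N with z stuck at 120.1, so the lid is home. Next I'll lift, and work out the clip poses from the saved depth.

```bash
python3 -m jog '0 0 -60 0 0 0 -1;0 0 -120 0 0 0 -1;0 0 -125 0 0 0 -1;-62 -36 -125 0 0 0 -1;-125 -72 -125 0 0 0 -1;-125 -72 -125 0 0 0 -1'; python3 h.py; python3 - <<'E'
from h import *
c,n=np.cos(YAW),np.sin(YAW)
pins=[(-83,70),(83,70),(83,-70),(-83,-70)]
for nme in ["top","side"]:
    d=np.load(nme+"0.npz"); P,ok=world(d); D=P[...,:2]-C
    tx=c*D[...,0]+n*D[...,1]; ty=-n*D[...,0]+c*D[...,1]; z=P[...,2]-.8
    for i,(px,py) in enumerate(pins):
        out=(tx-px)*np.sign(px)  # outward positive
        m=ok&(abs(ty-py)<20)&(abs(out)<45)&(z>127)
        print(nme,i+1,"maxz",np.percentile(z[m],[90,97,100]).round(1))
        for a in range(128,204,8):
            k=m&(z>=a)&(z<a+8)
            if k.sum()>2: print("   z%d n%d out %s  y %s"%(a,k.sum(),np.percentile(out[k],[5,50,95]).round(1),np.percentile(ty[k]-py,[2,98]).round(1)))
E
```

```text
clock: 4.72
eef_pos: [428.4, 11.7, 243.3]
tool_rot: [3.141, 0.004, -0.302]
force: [0.9, -0.3, 0.8]
width: -0.2
t 4.72 tub x -129.7 y 71.7 z 243.3 rot [ 3.141  0.004 -0.302] F [ 0.9 -0.3  0.8] w -0.2
top 1 maxz [182.7 183.8 185.8]
   z128 n19 out [-39.1  -8.1   1.9]  y [-18.8  18.4]
   z136 n4 out [-3.8 -1.2  2.4]  y [-12.4  17.8]
   z144 n3 out [1.  2.5 3.2]  y [-14.7  10.8]
   z160 n3 out [6.  6.4 7.1]  y [-11.7  12.5]
   z168 n13 out [-4.1  6.5 10.6]  y [-12.7   9.6]
   z176 n69 out [-19.3  -3.4  13.4]  y [-11.2   8.6]
   z184 n4 out [-21.4 -19.2 -17.1]  y [-2.5  2. ]
top 2 maxz [189.1 191.5 193.3]
   z128 n16 out [-40.9 -12.9  -6.8]  y [-18.6  16. ]
   z136 n8 out [-6.9 -2.2  1. ]  y [-19.3  19. ]
   z144 n3 out [-7.3 -3.5 -1.9]  y [-18.3  11. ]
   z176 n20 out [-24.   -9.4   0.1]  y [-12.    9.1]
   z184 n66 out [-30.2 -13.    3.7]  y [-11.9  10.8]
   z192 n3 out [-24.1   0.5   2.8]  y [-10.3   2.4]
top 3 maxz [193.9 196.7 197.7]
   z128 n14 out [-35.9 -10.9  -6.4]  y [-14.7  18.7]
   z136 n9 out [-9.8 -0.8  2.6]  y [-19.5  19.2]
   z144 n8 out [-7.7 -2.7 -0.8]  y [-13.8  18. ]
 
[... 1616 characters left out ...]
8  13.4]
   z160 n24 out [3.4 6.4 9.8]  y [-14.1  13. ]
   z168 n21 out [ 5.2  8.7 11. ]  y [-7.  12.9]
   z176 n12 out [ 8.3 11.5 15.3]  y [-11.9  13.4]
   z184 n49 out [-15.9   8.6  15.4]  y [-12.3  13.6]
   z192 n22 out [-19.6 -16.3  -5.5]  y [-11.7   9.7]
side 4 maxz [182.3 184.2 186.6]
   z128 n21 out [-10.    0.8   2.7]  y [-17.5  19.3]
   z136 n34 out [-6.4 -0.3  2.4]  y [-18.1  18.6]
   z144 n18 out [-1.3  0.4  1.4]  y [-14.7  11.7]
   z152 n25 out [-2.3  0.7  2.2]  y [-14.8  12.2]
   z160 n22 out [-0.9  1.2  2.7]  y [-13.1  12.4]
   z168 n21 out [-0.5  1.6  2.8]  y [-12.8  13.3]
   z176 n91 out [-31.3 -14.7   2.8]  y [-11.7  12.7]
   z184 n13 out [-12.    0.1   3.1]  y [-11.9   9.9]
```

Pin height estimates are roughly 131, 139, 140 and 134 mm for clips 1–4, each within the allowed 126–142. Clip 1 leans about 0.25 outwards. Next I'll descend outboard of clip 1 and check the pose.

```bash
python3 -m jog '0 0 40 0 0 0 -1;0 0 78 0 0 0 -1;0 0 78 0 0 0 -1'; python3 h.py;python3 - <<'E'
from cell import ctrl
import cv2
a=ctrl.get_image("side")["image"][:,:,::-1][100:260,200:420]; cv2.imwrite('pics/s1.png',cv2.resize(a,None,fx=3.5,fy=3.5,interpolation=3))
E
```

```text
clock: 5.1
eef_pos: [429.4, 8.9, 164.0]
tool_rot: [3.139, 0.007, -0.306]
force: [-0.1, -0.2, 0.4]
width: 0.3
t 5.10 tub x -128.0 y 69.4 z 164.0 rot [ 3.139  0.007 -0.306] F [-0.1 -0.2  0.4] w 0.3
```

View pics/s1.png

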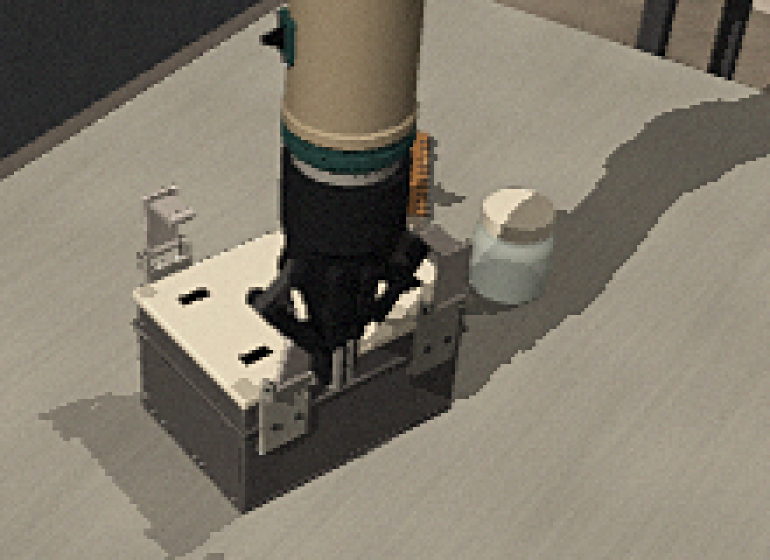

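The fingers stand on the robot side of clip 1. Now I'll push it over.

```bash
python3 -m jog '12 0 0 0 0 0 -1;20 0 0 0 0 0 -1;28 0 0 0 0 0 -1;36 0 0 0 0 0 -1;44 0 0 0 0 0 -1'; python3 -m jog '8 0 0 0 0 0 -1;16 0 0 0 0 0 -1;22 0 0 0 0 0 -1;22 0 0 0 0 0 -1' ; python3 h.py
```

```text
clock: 5.78
eef_pos: [474.6, -4.4, 166.6]
tool_rot: [-3.142, -0.0, -0.306]
force: [0.1, 0.6, -1.3]
width: -0.3
clock: 6.28
eef_pos: [495.6, -11.1, 166.5]
tool_rot: [-3.142, -0.001, -0.307]
force: [-0.4, -1.1, 0.0]
width: -0.2
t 6.28 tub x -58.8 y 70.2 z 166.5 rot [-3.142e+00 -1.000e-03 -3.070e-01] F [-0.4 -1.1  0. ] w -0.2
```

```bash
python3 -m jog '3 0 7 0 0 0 -1;5 0 12 0 0 0 -1;7 0 16 0 0 0 -1;8 0 18 0 0 0 -1;8 0 18 0 0 0 -1' ; python3 h.py; python3 - <<'E'
from cell import ctrl
import cv2
a=ctrl.get_image("side")["image"][:,:,::-1][100:260,200:420]; cv2.imwrite('pics/s2.png',cv2.resize(a,None,fx=3.5,fy=3.5,interpolation=3))
E
```

```text
clock: 6.9
eef_pos: [502.6, -13.3, 148.3]
tool_rot: [3.141, 0.0, -0.306]
force: [-0.3, 0.4, -0.3]
width: 0.2
t 6.90 tub x -51.4 y 70.2 z 148.3 rot [ 3.141  0.    -0.306] F [-0.3  0.4 -0.3] w 0.2
```

View pics/s2.png

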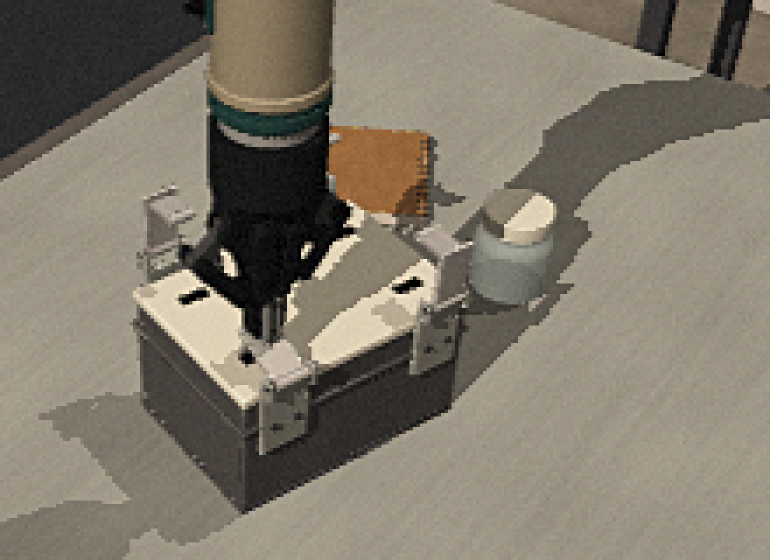

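The clip is folded over the lid with the fingers on it at (265,335). Now I'll press gently.

```bash
python3 -m jog '0 0 1 0 0 0 -1;0 0 2 0 0 0 -1;0 0 3 0 0 0 -1'; python3 -m jog '0 0 1 0 0 0 -1;0 0 2 0 0 0 -1';python3 -m jog '0 0 1 0 0 0 -1'; python3 -m jog '0 0 1 0 0 0 -1'
```

```text
clock: 7.32
eef_pos: [502.7, -13.3, 145.5]
tool_rot: [-3.142, -0.0, -0.306]
force: [-0.6, -0.8, 1.0]
width: 0.1
clock: 7.58
eef_pos: [502.7, -13.3, 143.5]
tool_rot: [-3.142, -0.0, -0.306]
force: [0.4, 1.0, 0.6]
width: -0.1
clock: 7.7
eef_pos: [502.7, -13.3, 142.4]
tool_rot: [-3.142, -0.0, -0.306]
force: [-0.2, 0.7, 0.2]
width: -0.2
clock: 7.82
eef_pos: [502.7, -13.3, 141.4]
tool_rot: [-3.142, -0.0, -0.306]
force: [0.8, 0.7, 0.2]
width: -0.2
```

```bash
python3 -m jog '0 0 1 0 0 0 -1'; python3 -m jog '0 0 1 0 0 0 -1';python3 -m jog '0 0 1 0 0 0 -1'
```

```text
clock: 7.95
eef_pos: [502.8, -13.3, 140.5]
tool_rot: [-3.142, -0.0, -0.306]
force: [0.3, 0.6, 2.3]
width: 0.1
clock: 8.07
eef_pos: [503.0, -13.3, 139.9]
tool_rot: [-3.141, -0.001, -0.306]
force: [-1.8, 0.3, 8.4]
width: -0.0
clock: 8.2
eef_pos: [503.1, -13.3, 139.3]
tool_rot: [-3.141, -0.001, -0.306]
force: [-1.4, 0.0, 10.2]
width: 0.1
```

```bash
python3 -m jog '0 0 0.7 0 0 0 -1'
```

```text
clock: 8.32
eef_pos: [503.2, -13.4, 138.7]
tool_rot: [-3.141, -0.001, -0.306]
force: [-1.1, 0.5, 8.0]
width: -0.2
```

```bash
python3 -m jog '0 0 1 0 0 0 -1'; python3 -m jog '0 0 1 0 0 0 -1'
```

```text
clock: 8.45
eef_pos: [503.4, -13.5, 137.6]
tool_rot: [-3.141, -0.002, -0.306]
force: [0.1, -0.5, 4.4]
width: 0.2
clock: 8.57
eef_pos: [503.1, -13.4, 136.0]
tool_rot: [-3.141, -0.001, -0.306]
force: [-0.5, 0.7, -0.3]
width: 0.1
```

```bash
python3 -m jog '0 0 1 0 0 0 -1'; python3 -m jog '0 0 1 0 0 0 -1'
```

```text
clock: 8.7
eef_pos: [502.4, -13.2, 134.5]
tool_rot: [3.141, 0.001, -0.306]
force: [-0.2, -0.2, 0.9]
width: -0.1
clock: 8.82
eef_pos: [502.3, -13.2, 133.5]
tool_rot: [3.141, 0.001, -0.306]
force: [-0.2, -0.6, 0.7]
width: 0.0
```

```bash
python3 -m jog '0 0 1 0 0 0 -1'; python3 -m jog '0 0 1 0 0 0 -1'
```

```text
clock: 8.95
eef_pos: [502.4, -13.2, 133.0]
tool_rot: [3.142, 0.001, -0.306]
force: [-1.8, -0.2, 11.5]
width: 0.2
clock: 9.07
eef_pos: [502.5, -13.2, 132.9]
tool_rot: [-3.141, 0.0, -0.306]
force: [-4.0, -0.0, 20.4]
width: -0.2
```

```bash
python3 -m jog '0 0 -10 0 0 0 -1;0 0 -50 0 0 0 -1;0 0 -100 0 0 0 -1;0 0 -108 0 0 0 -1;0 20 -108 0 0 0 -1;0 60 -108 0 0 0 -1;0 60 -108 0 0 0 -1'; python3 h.py; python3 - <<'E'
from cell import ctrl
import cv2
a=ctrl.get_image("side")["image"][:,:,::-1][100:260,200:420]; cv2.imwrite('pics/s3.png',cv2.resize(a,None,fx=3.5,fy=3.5,interpolation=3))
E
```

```text
clock: 9.95
eef_pos: [483.0, -73.6, 239.3]
tool_rot: [3.14, 0.001, -0.312]
force: [-0.5, 0.9, 0.8]
width: 0.0
t 9.95 tub x -52.1 y 6.8 z 239.3 rot [ 3.14e+00  1.00e-03 -3.12e-01] F [-0.5  0.9  0.8] w 0.0
```

View pics/s3.png

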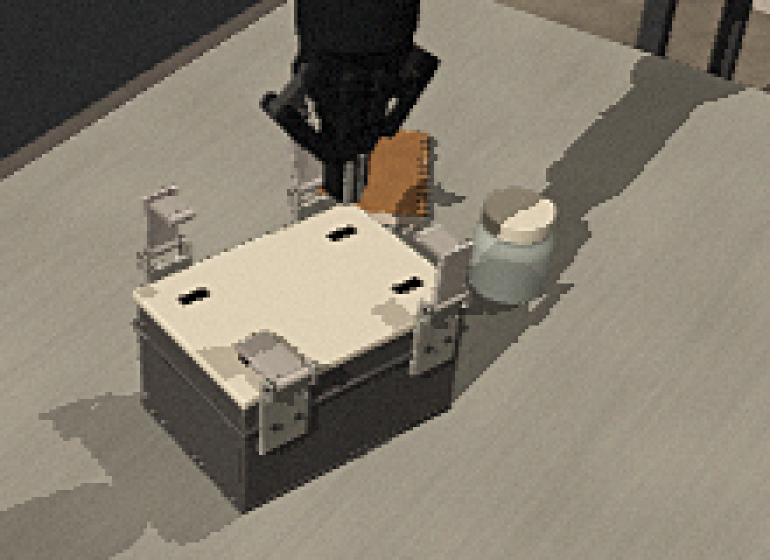

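Clip 1 lies flat, and the firm stop at z=133.0 puts its pin at 130.5 against my estimate of 131. The other three are still open. Next is clip 3.

```bash
python3 -m jog '181 77 0 0 0 0 -1;181 77 0 0 0 0 -1;181 77 0 0 0 0 -1;181 77 0 0 0 0 -1;181 77 30 0 0 0 -1;181 77 62 0 0 0 -1;181 77 64 0 0 0 -1;181 77 64 0 0 0 -1'; python3 h.py
```

```text
clock: 11.0
eef_pos: [634.5, -197.6, 176.5]
tool_rot: [-3.141, -0.001, -0.305]
force: [0.6, -0.5, 0.5]
width: 0.2
t 11.00 tub x 129.7 y -66.0 z 176.5 rot [-3.141e+00 -1.000e-03 -3.050e-01] F [ 0.6 -0.5  0.5] w 0.2
```

```bash
python3 -m jog '-12 4 0 0 0 0 -1;-20 4 0 0 0 0 -1;-28 4 0 0 0 0 -1;-36 4 0 0 0 0 -1;-44 4 0 0 0 0 -1'; python3 -m jog '-8 0 0 0 0 0 -1;-16 0 0 0 0 0 -1;-24 0 0 0 0 0 -1;-24 0 0 0 0 0 -1' ; python3 h.py
```

```text
clock: 11.62
eef_pos: [590.4, -188.8, 175.9]
tool_rot: [-3.141, -0.0, -0.306]
force: [0.1, -0.4, -0.7]
width: -0.2
clock: 12.12
eef_pos: [567.2, -181.5, 175.8]
tool_rot: [-3.142, 0.001, -0.306]
force: [0.2, -0.0, 0.3]
width: -0.1
t 12.12 tub x 60.7 y -70.9 z 175.8 rot [-3.142e+00  1.000e-03 -3.060e-01] F [ 0.2 -0.   0.3] w -0.1
```

```bash
python3 -m jog '-3 0 7 0 0 0 -1;-5 0 12 0 0 0 -1;-8 0 16 0 0 0 -1;-10 0 18 0 0 0 -1;-10 0 19 0 0 0 -1;-10 0 20 0 0 0 -1' ; python3 h.py; python3 - <<'E'
from cell import ctrl
import cv2
a=ctrl.get_image("side")["image"][:,:,::-1][100:260,200:420]; cv2.imwrite('pics/s4.png',cv2.resize(a,None,fx=3.5,fy=3.5,interpolation=3))
E
```

```text
clock: 12.88
eef_pos: [558.5, -178.8, 155.9]
tool_rot: [-3.142, -0.0, -0.306]
force: [-0.8, -0.2, 0.2]
width: 0.4
t 12.88 tub x 51.6 y -70.9 z 155.9 rot [-3.142 -0.    -0.306] F [-0.8 -0.2  0.2] w 0.4
```

View pics/s4.png

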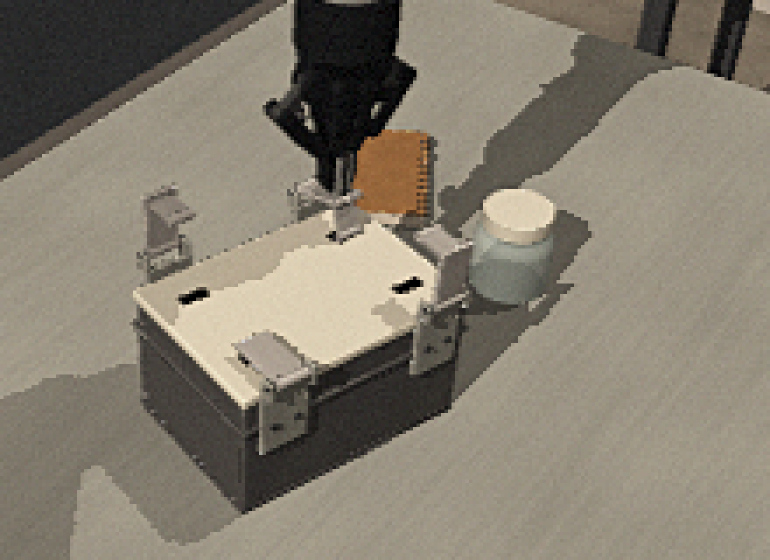

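Clip 3 is folded, with its hook over its slot at (345,235). Now I'll press it.

```bash
python3 -m jog '0 0 1 0 0 0 -1;0 0 2 0 0 0 -1'; python3 -m jog '0 0 1 0 0 0 -1'; python3 -m jog '0 0 1 0 0 0 -1'
```

```text
clock: 13.18
eef_pos: [558.5, -178.8, 153.8]
tool_rot: [-3.142, -0.0, -0.306]
force: [-1.2, -1.1, 0.6]
width: 0.2
clock: 13.3
eef_pos: [558.4, -178.7, 152.8]
tool_rot: [-3.142, -0.0, -0.306]
force: [-0.0, 0.3, 0.2]
width: 0.1
clock: 13.42
eef_pos: [558.3, -178.8, 151.9]
tool_rot: [-3.142, 0.0, -0.306]
force: [-1.1, 0.6, 3.6]
width: -0.2
```

```bash
python3 -m jog '0 0 1 0 0 0 -1'; python3 -m jog '0 0 1 0 0 0 -1'
```

```text
clock: 13.55
eef_pos: [558.3, -178.7, 151.4]
tool_rot: [-3.141, 0.0, -0.306]
force: [-2.7, 1.0, 9.0]
width: -0.1
clock: 13.68
eef_pos: [558.2, -178.7, 150.9]
tool_rot: [-3.141, 0.0, -0.306]
force: [-3.5, 0.9, 11.7]
width: 0.0
```

```bash
python3 -m jog '0 0 1 0 0 0 -1'
```

```text
clock: 13.8
eef_pos: [558.0, -178.6, 149.8]
tool_rot: [-3.141, 0.001, -0.306]
force: [-2.9, 1.1, 7.8]
width: 0.1
```

```bash
python3 -m jog '0 0 1 0 0 0 -1'; python3 -m jog '0 0 1 0 0 0 -1';python3 -m jog '0 0 1 0 0 0 -1'
```

```text
clock: 13.92
eef_pos: [558.0, -178.6, 148.2]
tool_rot: [-3.141, 0.001, -0.306]
force: [-0.6, 0.8, 1.0]
width: -0.2
clock: 14.05
eef_pos: [558.6, -178.8, 146.7]
tool_rot: [3.142, -0.001, -0.306]
force: [0.1, 0.4, -0.2]
width: -0.0
clock: 14.18
eef_pos: [558.6, -178.8, 145.5]
tool_rot: [3.142, -0.0, -0.306]
force: [0.8, -0.1, 0.9]
width: 0.2
```

```bash
python3 -m jog '0 0 0.7 0 0 0 -1'; python3 -m jog '0 0 0.7 0 0 0 -1'
```

```text
clock: 14.3
eef_pos: [558.4, -178.8, 144.8]
tool_rot: [3.142, 0.0, -0.306]
force: [0.1, 0.7, 0.1]
width: 0.4
clock: 14.42
eef_pos: [558.5, -178.8, 144.6]
tool_rot: [-3.142, -0.0, -0.306]
force: [-1.0, 1.5, 5.4]
width: 0.1
```

Clip 3 snapped. Its stop is at 144.7, so the pin is about 142. Next is clip 2.

```bash
python3 -m jog '0 0 -20 0 0 0 -1;0 0 -80 0 0 0 -1;0 0 -95 0 0 0 -1;35 -20 -95 0 0 0 -1;77 -70 -95 0 0 0 -1;77 -130 -95 0 0 0 -1;77 -141 -95 0 0 0 -1;77 -141 -95 0 0 0 -1'; python3 h.py; python3 - <<'E'
from cell import ctrl
import cv2
a=ctrl.get_image("side")["image"][:,:,::-1][100:260,200:420]; cv2.imwrite('pics/s5.png',cv2.resize(a,None,fx=3.5,fy=3.5,interpolation=3))
E
```

```text
clock: 15.42
eef_pos: [673.9, -66.4, 238.4]
tool_rot: [3.141, 0.002, -0.304]
force: [0.1, -1.4, -0.5]
width: 0.1
t 15.43 tub x 127.9 y 71.0 z 238.4 rot [ 3.141e+00  2.000e-03 -3.040e-01] F [ 0.1 -1.4 -0.5] w 0.1
```

View pics/s5.png

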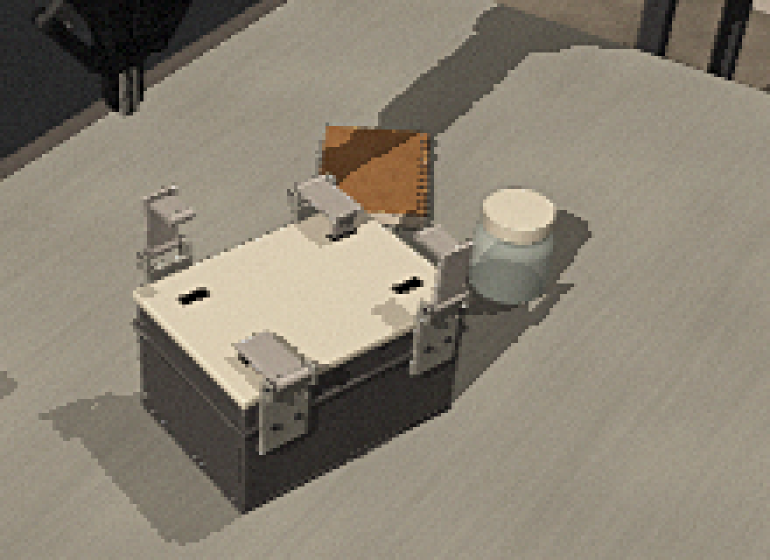

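Clips 1 and 3 look level. I'll check clip 3's slope in depth before going on.

```bash
cat >> h.py <<'E'
def flaps(name="top"):
    from cell import ctrl
    d=ctrl.get_image(name); P,ok=world(d); D=P[...,:2]-C; c,n=np.cos(YAW),np.sin(YAW)
    tx=c*D[...,0]+n*D[...,1]; ty=-n*D[...,0]+c*D[...,1]; z=P[...,2]-.8
    for i,(px,py) in enumerate([(-83,70),(83,70),(83,-70),(-83,-70)]):
        r=-(tx-px)*np.sign(px)
        print(name,i+1,[ (int(a),round(float(np.median(z[k])),1)) for a in range(5,55,10) for k in [ok&(abs(ty-py)<10)&(abs(r-a)<5)&(z>100)] if k.sum()>2])
E
python3 -c "
from h import *
flaps('top');flaps('side')"
```

```text
top 1 [(5, 744.0), (15, 736.9), (25, 732.4), (35, 726.8), (45, 722.1)]
top 2 [(5, 663.6), (15, 669.0), (25, 674.1), (35, 679.1), (45, 684.6)]
top 3 [(5, 145.5), (15, 144.1), (25, 144.4), (35, 144.2), (45, 144.2)]
top 4 [(5, 180.6), (15, 179.5), (25, 180.8), (35, 121.9), (45, 120.6)]
side 1 [(5, 113.9), (15, 132.6), (25, 132.7), (35, 133.0), (45, 133.1)]
side 2 [(5, 143.4), (15, 124.2), (25, 183.0), (35, 120.1), (45, 120.5)]
side 3 [(5, 142.6), (15, 143.7), (25, 144.1), (35, 144.0), (45, 129.6)]
side 4 [(5, 118.8), (15, 180.1), (25, 179.6), (35, 120.2), (45, 120.9)]
```

```bash
python3 -m jog '0 0 40 0 0 0 -1;0 0 62 0 0 0 -1;0 0 64 0 0 0 -1;0 0 64 0 0 0 -1'; python3 h.py
```

```text
clock: 16.08
eef_pos: [674.7, -68.9, 176.4]
tool_rot: [3.141, -0.001, -0.308]
force: [-0.6, 0.5, -0.1]
width: 0.2
t 16.07 tub x 129.4 y 68.8 z 176.4 rot [ 3.141e+00 -1.000e-03 -3.080e-01] F [-0.6  0.5 -0.1] w 0.2
```

Clip 1 is level at about 133, clip 3 at about 144, and the lid at about 120.5. Continuing with clip 2.

```bash
python3 -m jog '-15 -1 0 0 0 0 -1;-28 -1 0 0 0 0 -1;-36 -1 0 0 0 0 -1;-44 -1 0 0 0 0 -1;-52 -1 0 0 0 0 -1'; python3 -m jog '-8 0 0 0 0 0 -1;-16 0 0 0 0 0 -1;-16 0 0 0 0 0 -1' ; python3 h.py; python3 -m jog '-3 0 7 0 0 0 -1;-5 0 12 0 0 0 -1;-8 0 16 0 0 0 -1;-10 0 18 0 0 0 -1;-10 0 19 0 0 0 -1;-10 0 20 0 0 0 -1' ; python3 h.py; python3 - <<'E'
from cell import ctrl
import cv2
a=ctrl.get_image("side")["image"][:,:,::-1][100:260,200:420]; cv2.imwrite('pics/s6.png',cv2.resize(a,None,fx=3.5,fy=3.5,interpolation=3))
E
```

```text
clock: 16.7
eef_pos: [625.0, -51.0, 175.8]
tool_rot: [-3.141, -0.001, -0.306]
force: [0.5, 0.2, -0.1]
width: -0.3
clock: 17.08
eef_pos: [609.1, -45.7, 175.4]
tool_rot: [-3.142, 0.001, -0.306]
force: [-1.0, 0.5, -0.4]
width: 0.2
t 17.07 tub x 59.8 y 71.2 z 175.4 rot [-3.142e+00  1.000e-03 -3.060e-01] F [-1.   0.5 -0.4] w 0.2
clock: 17.82
eef_pos: [600.4, -43.1, 155.5]
tool_rot: [-3.142, -0.0, -0.306]
force: [-0.3, 0.2, -0.2]
width: -0.2
t 17.82 tub x 50.8 y 71.1 z 155.5 rot [-3.142 -0.    -0.306] F [-0.3  0.2 -0.2] w -0.2
```

View pics/s6.png

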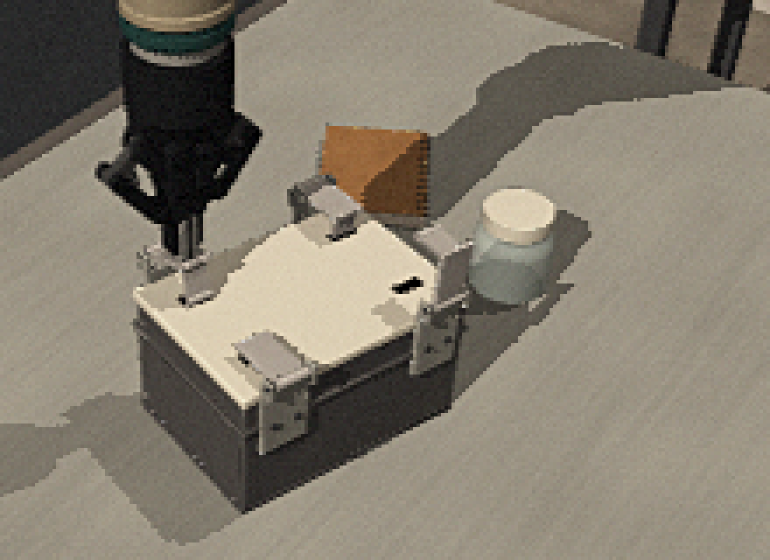

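Clip 2 is folded, with its hook over the slot at (195,298). Now I'll press it.

```bash
python3 -m jog '0 0 1 0 0 0 -1;0 0 2 0 0 0 -1'; python3 -m jog '0 0 1 0 0 0 -1'; python3 -m jog '0 0 1 0 0 0 -1'; python3 -m jog '0 0 1 0 0 0 -1'
```

```text
clock: 18.12
eef_pos: [600.3, -43.1, 153.4]
tool_rot: [-3.142, -0.0, -0.306]
force: [-0.6, 0.6, 1.2]
width: -0.1
clock: 18.25
eef_pos: [600.3, -43.1, 152.4]
tool_rot: [-3.142, -0.0, -0.306]
force: [-0.6, -0.2, -0.8]
width: 0.2
clock: 18.38
eef_pos: [600.2, -43.1, 151.3]
tool_rot: [-3.142, 0.0, -0.306]
force: [-0.7, -0.2, 0.5]
width: 0.2
clock: 18.5
eef_pos: [600.2, -43.0, 150.3]
tool_rot: [-3.142, 0.0, -0.306]
force: [-0.2, -0.6, 0.2]
width: 0.0
```

```bash
python3 -m jog '0 0 1 0 0 0 -1'; python3 -m jog '0 0 1 0 0 0 -1'
```

```text
clock: 18.62
eef_pos: [600.2, -43.0, 149.5]
tool_rot: [-3.142, 0.0, -0.306]
force: [-1.0, -0.3, 3.8]
width: -0.2
clock: 18.75
eef_pos: [600.1, -43.0, 149.0]
tool_rot: [-3.141, 0.0, -0.306]
force: [-2.7, 0.7, 8.3]
width: -0.1
```

```bash
python3 -m jog '0 0 1 0 0 0 -1'; python3 -m jog '0 0 1 0 0 0 -1'
```

```text
clock: 18.88
eef_pos: [600.0, -43.0, 148.5]
tool_rot: [-3.141, 0.0, -0.306]
force: [-4.3, 0.8, 10.5]
width: 0.2
clock: 19.0
eef_pos: [599.9, -42.9, 147.5]
tool_rot: [-3.141, 0.001, -0.306]
force: [-3.1, 0.8, 7.8]
width: -0.3
```

```bash
python3 -m jog '0 0 1 0 0 0 -1'; python3 -m jog '0 0 1 0 0 0 -1';python3 -m jog '0 0 1 0 0 0 -1'
```

```text
clock: 19.12
eef_pos: [599.7, -42.9, 145.9]
tool_rot: [-3.141, 0.001, -0.306]
force: [-1.6, 0.5, 1.8]
width: 0.2
clock: 19.25
eef_pos: [600.4, -43.1, 144.3]
tool_rot: [-3.142, -0.001, -0.306]
force: [0.4, -0.2, -0.6]
width: -0.1
clock: 19.38
eef_pos: [600.4, -43.1, 143.1]
tool_rot: [3.142, -0.0, -0.306]
force: [-0.7, 0.7, -0.0]
width: 0.3
```

```bash
python3 -m jog '0 0 0.7 0 0 0 -1'; python3 -m jog '0 0 0.7 0 0 0 -1'
```

```text
clock: 19.5
eef_pos: [600.3, -43.1, 142.4]
tool_rot: [3.141, 0.0, -0.306]
force: [-0.3, 0.2, -0.9]
width: -0.1
clock: 19.62
eef_pos: [600.3, -43.1, 142.1]
tool_rot: [-3.142, -0.0, -0.306]
force: [-1.6, 0.3, 5.0]
width: 0.2
```

Clip 2 snapped, with its stop at 142.2. Last is clip 4, which is nearly upright, so a smaller standoff keeps it within reach.

```bash
python3 -m jog '0 0 -20 0 0 0 -1;0 0 -80 0 0 0 -1;0 0 -97 0 0 0 -1;-164 141 -97 0 0 0 -1;-164 141 -97 0 0 0 -1;-164 141 -97 0 0 0 -1;-164 141 -97 0 0 0 -1;-164 141 -97 0 0 0 -1'; python3 h.py; python3 -c "
from h import *
flaps('side')"
```

```text
clock: 20.62
eef_pos: [399.5, -129.0, 239.3]
tool_rot: [-3.142, 0.0, -0.309]
force: [1.0, 0.1, -0.6]
width: 0.1
t 20.62 tub x -115.1 y -71.1 z 239.3 rot [-3.142  0.    -0.309] F [ 1.   0.1 -0.6] w 0.1
side 1 [(5, 115.4), (15, 133.1), (25, 132.7), (35, 132.7), (45, 132.7)]
side 2 [(5, 141.8), (15, 141.6), (25, 141.1), (35, 142.1), (45, 129.8)]
side 3 [(5, 143.2), (15, 136.3), (25, 143.8), (35, 144.4), (45, 128.8)]
side 4 [(5, 119.6), (15, 179.8), (25, 179.4), (35, 120.5), (45, 120.9)]
```

```bash
python3 -m jog '0 0 40 0 0 0 -1;0 0 68 0 0 0 -1;0 0 69 0 0 0 -1;0 0 69 0 0 0 -1'; python3 h.py; python3 -m jog '8 0 0 0 0 0 -1;16 0 0 0 0 0 -1;24 0 0 0 0 0 -1;32 0 0 0 0 0 -1;40 0 0 0 0 0 -1;48 0 0 0 0 0 -1;53 0 0 0 0 0 -1;53 0 0 0 0 0 -1'; python3 h.py
```

```text
clock: 21.18
eef_pos: [402.7, -128.0, 170.5]
tool_rot: [-3.141, -0.001, -0.305]
force: [-0.0, 0.1, 0.1]
width: -0.3
t 21.18 tub x -112.3 y -69.2 z 170.5 rot [-3.141e+00 -1.000e-03 -3.050e-01] F [-0.   0.1  0.1] w -0.3
clock: 22.18
eef_pos: [452.3, -144.2, 170.0]
tool_rot: [3.142, -0.0, -0.306]
force: [0.2, 0.4, 0.2]
width: 0.3
t 22.18 tub x -60.1 y -69.8 z 170.0 rot [ 3.142 -0.    -0.306] F [0.2 0.4 0.2] w 0.3
```

```bash
python3 -m jog '3 0 7 0 0 0 -1;5 0 12 0 0 0 -1;8 0 16 0 0 0 -1;9 0 18 0 0 0 -1;9 0 19 0 0 0 -1;9 0 20 0 0 0 -1' ; python3 h.py; python3 - <<'E'
from cell import ctrl
import cv2
a=ctrl.get_image("side")["image"][:,:,::-1][100:260,200:420]; cv2.imwrite('pics/s7.png',cv2.resize(a,None,fx=3.5,fy=3.5,interpolation=3))
E
```

```text
clock: 22.92
eef_pos: [460.5, -146.8, 150.0]
tool_rot: [-3.142, -0.0, -0.306]
force: [-0.6, -0.1, 0.2]
width: 0.1
t 22.93 tub x -51.5 y -69.8 z 150.0 rot [-3.142 -0.    -0.306] F [-0.6 -0.1  0.2] w 0.1
```

View pics/s7.png

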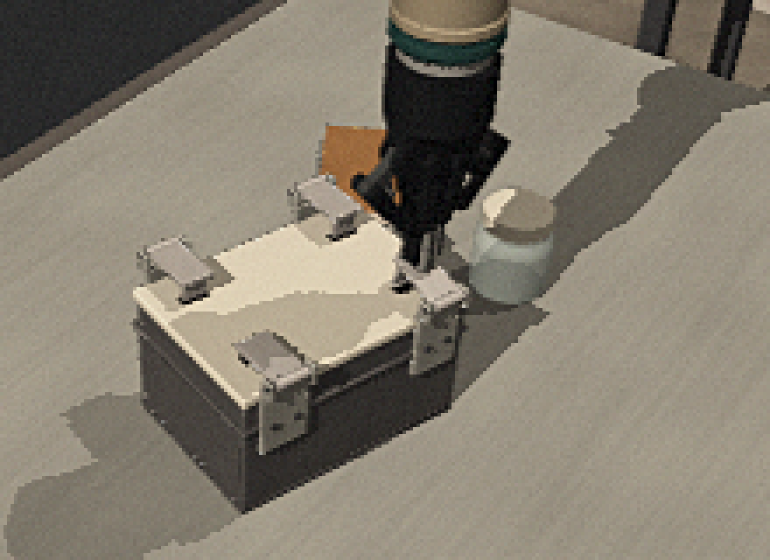

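Clips 1–3 are flat. Clip 4 is folded under the fingers at (425,270). Now I'll press it.

```bash
python3 -m jog '0 0 1 0 0 0 -1;0 0 2 0 0 0 -1'; python3 -m jog '0 0 1 0 0 0 -1'; python3 -m jog '0 0 1 0 0 0 -1'; python3 -m jog '0 0 1 0 0 0 -1'
```

```text
clock: 23.22
eef_pos: [460.6, -146.8, 148.0]
tool_rot: [-3.142, -0.0, -0.306]
force: [0.1, -0.1, 0.8]
width: 0.0
clock: 23.35
eef_pos: [460.5, -146.8, 147.0]
tool_rot: [-3.142, -0.0, -0.306]
force: [0.3, 0.1, -0.2]
width: 0.2
clock: 23.48
eef_pos: [460.5, -146.8, 146.0]
tool_rot: [3.142, -0.0, -0.306]
force: [-0.2, 0.3, -0.6]
width: -0.1
clock: 23.6
eef_pos: [460.5, -146.8, 144.9]
tool_rot: [-3.142, -0.0, -0.306]
force: [0.0, -0.6, -1.2]
width: 0.2
```

```bash
python3 -m jog '0 0 1 0 0 0 -1'; python3 -m jog '0 0 1 0 0 0 -1'
```

```text
clock: 23.72
eef_pos: [460.7, -146.8, 144.1]
tool_rot: [-3.142, -0.0, -0.306]
force: [-0.3, 0.6, 5.4]
width: 0.0
clock: 23.85
eef_pos: [460.8, -146.9, 143.6]
tool_rot: [-3.141, -0.001, -0.306]
force: [-1.6, 0.7, 10.4]
width: -0.2
```

```bash
python3 -m jog '0 0 1 0 0 0 -1'; python3 -m jog '0 0 1 0 0 0 -1'
```

```text
clock: 23.98
eef_pos: [460.9, -146.9, 142.8]
tool_rot: [-3.141, -0.001, -0.306]
force: [-2.1, 0.1, 8.5]
width: -0.0
clock: 24.1
eef_pos: [461.1, -147.0, 141.7]
tool_rot: [-3.141, -0.002, -0.306]
force: [-0.3, 0.3, 5.0]
width: -0.1
```

```bash
python3 -m jog '0 0 1 0 0 0 -1'; python3 -m jog '0 0 1 0 0 0 -1';python3 -m jog '0 0 1 0 0 0 -1'
```

```text
clock: 24.22
eef_pos: [461.0, -146.9, 140.3]
tool_rot: [-3.142, -0.001, -0.306]
force: [0.0, -0.2, -0.5]
width: 0.1
clock: 24.35
eef_pos: [460.2, -146.7, 138.8]
tool_rot: [-3.142, 0.001, -0.306]
force: [0.1, 0.2, -0.2]
width: -0.1
clock: 24.48
eef_pos: [460.1, -146.6, 137.7]
tool_rot: [3.142, 0.001, -0.306]
force: [0.3, -0.2, -0.8]
width: -0.2
```

```bash
python3 -m jog '0 0 0.7 0 0 0 -1'; python3 -m jog '0 0 0.5 0 0 0 -1'
```

```text
clock: 24.6
eef_pos: [460.2, -146.7, 137.1]
tool_rot: [-3.142, 0.001, -0.306]
force: [-2.1, 0.9, 6.3]
width: 0.0
clock: 24.72
eef_pos: [460.2, -146.7, 137.1]
tool_rot: [-3.141, 0.001, -0.306]
force: [-2.1, 1.6, 10.3]
width: -0.2
```

Stop felt at 137.1. Next I'll retreat clear of everything and verify.

```bash
python3 -m jog '0 0 -10 0 0 0 -1;0 0 -60 0 0 0 -1;0 0 -110 0 0 0 -1;0 40 -110 0 0 0 -1;0 100 -110 0 0 0 -1;0 150 -110 0 0 0 -1;0 150 -110 0 0 0 -1;0 150 -110 0 0 0 -1'; python3 - <<'E'
from h import *
from cell import ctrl
show(); flaps('side'); flaps('top')
for n in ["side","top"]:
    d=ctrl.get_image(n); cv2.imwrite(f"pics/{n}9.png",d["image"][:,:,::-1])
a=ctrl.get_image("side")["image"][:,:,::-1][100:260,200:420]; cv2.imwrite('pics/s9.png',cv2.resize(a,None,fx=3.5,fy=3.5,interpolation=3))
E
```

```text
clock: 25.72
eef_pos: [415.4, -289.1, 246.9]
tool_rot: [-3.141, 0.0, -0.306]
force: [0.7, 0.2, -0.5]
width: -0.0
t 25.73 tub x -51.8 y -219.1 z 246.9 rot [-3.141  0.    -0.306] F [ 0.7  0.2 -0.5] w -0.0
side 1 [(5, 115.1), (15, 133.1), (25, 132.4), (35, 132.6), (45, 132.3)]
side 2 [(5, 142.0), (15, 140.9), (25, 141.6), (35, 142.2), (45, 128.4)]
side 3 [(5, 143.7), (15, 143.4), (25, 143.3), (35, 144.2), (45, 129.7)]
side 4 [(5, 118.3), (15, 137.4), (25, 136.9), (35, 136.8), (45, 136.2)]
top 1 [(5, 133.7), (15, 133.6), (25, 133.8), (35, 133.5), (45, 133.7)]
top 2 [(5, 143.1), (15, 142.3), (25, 141.3), (35, 142.0), (45, 141.3)]
top 3 [(5, 145.7), (15, 145.0), (25, 145.2), (35, 143.6), (45, 144.4)]
top 4 [(5, 138.2), (15, 137.5), (25, 136.2), (35, 137.5), (45, 137.1)]
```

View pics/s9.png

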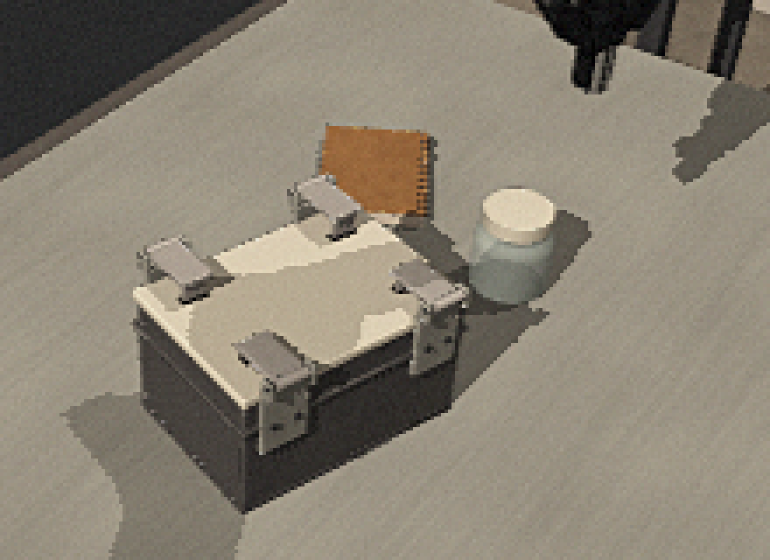

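View pics/top9.png

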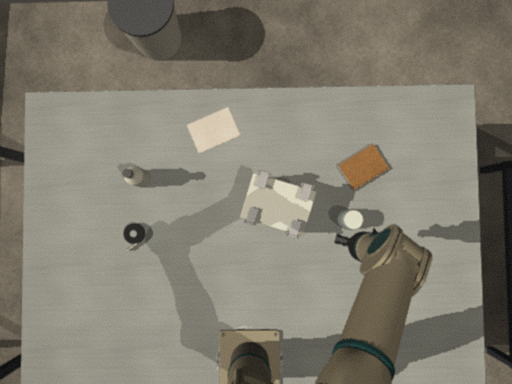

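All four flaps are level, the bystanders are at the same pixels as at the start (jar (351,219), book (364,166), bottle (134,175), tape (134,233)), and the arm is clear.

```bash
python3 -c "
from cell import ctrl
print(ctrl.finish_job())"
```

```text
the job is handed in; nothing more can be done
None
```

I pressed the lid home, snapped the clips shut crosswise in the order 1, 3, 2, 4, and handed the job in at about 26 s. `finish_job()` gives no verdict.

- **Lid:** it reached its firm stop at z = 120.1 mm. Depth readings after clip 3 still put its top at about 120–121 mm; I did not measure it again after the last clip.
- **Clips:** each one gave the catch force, then the drop, then a hard stop at z = 133.0, 144.7, 142.2 and 137.1 mm for clips 1, 3, 2 and 4. In the last depth pictures all four flaps are level at those heights within about 1–2 mm.
- **Force:** the highest reading was 20.4 N, when I pressed a step too far into clip 1's stop. The readings come only at the end of each move, so brief peaks between them were not seen. The gasket also read only about 3.5 N where 6 N was stated, and I left that unexplained.
- **Surroundings:** the bottle, jar, tape and notebook are at the same places in the pictures as at the start. The arm was clear of everything before I handed in.

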